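Load the curing box and hold its lever at the third click

ROBOT

A 6-joint arm with a two-finger parallel gripper is mounted at the origin on the work surface. World frame = base frame: x ahead of the robot, y to its left, z up, the work surface at z = 0. Lengths are in m, angles in rad, forces in N, time in s.
With the tool pointing down it reaches from about 0.4 to 0.825 m from the base axis. Payload 7 kg.
Tool frame: the origin (TCP) lies at the very end of the fingers, on their centre line; the grasp point (between the pads) lies 19 mm behind it; z points along the fingers, y is the line along which they close (so a half turn about z gives the same grasp; the last joint's range is limited). The gripper opens to 88 mm and grips with 3 to 60 N. Pads are 19 mm wide; open, the fingers measure 130 mm over their backs; the gripper's body (78 mm by 193 mm) begins 47 mm behind the grasp point.
Start: joints at [-0.831, 0.359, 0.012, 0, -1.224, -0.288], TCP at [0.295, -0.607, 0.227] pointing down, gripper open.
Joint ranges: [-3.07, 3.07], [-1.43, 2.12], [-1.02, 1.25], [-3.03, 1.67], [-3.05, -0], [-3.03, 3.03]. Speed limits (rad/s): [2.39, 2.39, 3.01, 3.14, 3.14, 3.14].

INTERFACE

Orientations are given as [roll, pitch, yaw] about the fixed x, y, z axes, in that order (R = Rz(yaw) Ry(pitch) Rx(roll)).
In Python, from station import arm, vision gives the robot as it stands. The module is installed in compiled form; this text tells all that it offers.
- The arm moves only by the tool jog_arm, never from a script. Its argument "steps" is a list that holds one entry, the list of rows, each a list of 7 numbers: the closure in counts, from 0 (fully open) to 255 (shut), then the shift along the tool's x, y, z scaled (see below), then the turn, a rotation vector about the tool's x, y, z scaled (see below). In form: [[[grip, dx, dy, dz, rx, ry, rz], ...]]. A call has 1 to 8 rows; each row is the pose to reach, as a shift and turn from the pose commanded when the call began, along the tool's axes at that moment; what a row does not reach only later rows make up. The controller multiplies each number of a shift by 250 mm and each number of a turn by 45 degrees. A row lasts 1/10 s, in which the tool goes at most 50 mm and 8.59 degrees, less where a joint would pass 70% of its speed; a pose out of reach is approached as far as the arm can. A call with a number of a shift or a turn outside -1 to 1 is refused whole. A call with a gripper value outside its range is refused whole. The fingers move at their own pace and stop on an object; "newtons" is the grip in N (left out, the last holds). Time passes only in rows, so rows that repeat a pose let the fingers close. It gives the time, the measured TCP pose, the force, the opening and the grip force at its end, in the units of the state.
- arm.get_state(): the state, without advancing time (a new reading comes with each control period).
- vision.grab_frame(name): name is "scene" or "top" or "wrist"; returns a dict with "color" (480x640x3 uint8, red, green, blue), "vfov" (degrees; the focal length in pixels is half the picture's height over the tangent of half this angle, whatever the lens; pixels are square), "cx", "cy" (the principal point, pixels), "extrinsics" (4x4, takes a point from world to camera coordinates). Camera axes: x right, y down, z forward; pixel columns grow to the right and rows downward; lengths in m; the calibration is good to about 2 mm. A picture is of the moment at which its call begins. There is no depth.
- arm.job_done(): hands the job in; it is judged then, once.
The state is a dict: "t": time; "q": joint angles; "qd": joint speeds; "joint_efforts": joint torques, N m; "eef_pos": TCP position; "ee_rot": TCP orientation; "force": force on the tool from outside, world axes, zero at the start; "moment": the same for the moment, N m; "width": finger opening in m; "gripper_force": force on a finger pad.
Only numpy, scipy, OpenCV 4.12 (cv2) and the standard library are available. Lean on these libraries where they do the work, as an engineer would, in place of code of your own. Each camera call takes 0.05 s, during which the arm holds its last target. There are 200 camera calls.

TASK

Put the two cream wing shells into the two nests of the light-curing box, flat side down, both with the nose pointing to the lever tower and lying fully down in the nest. Then press the tower's spring-return lever down past its first two clicks to the third, and finish while still holding it there against its spring: do not let go at the end. Leave the other things on the bench where they are.

Things in the scene. Friction and masses are not known exactly. Their poses are not given: they have to be found in the camera images.
- wing_a_center (a point): cream wing shell (two alike, 30 g, either fits either nest), standing on its flat underside: plate 5 mm thick, 80 mm long, tapering from 44 mm wide (tail, with a cross flange 16 mm high) to 14 mm (nose); upright web on its centre line 10 mm thick, 56 mm long, top 36 mm above the underside: grip it there. Point: mid length and width, 18 mm above the underside. x to the nose, y across the web, z up
- wing_a_nose (a point): the nose end of that wing: 40 mm ahead of its centre point along its x, same height
- wing_b_center (a point): cream wing shell (two alike, 30 g, either fits either nest), standing on its flat underside: plate 5 mm thick, 80 mm long, tapering from 44 mm wide (tail, with a cross flange 16 mm high) to 14 mm (nose); upright web on its centre line 10 mm thick, 56 mm long, top 36 mm above the underside: grip it there. Point: mid length and width, 18 mm above the underside. x to the nose, y across the web, z up
- wing_b_nose (a point): the nose end of that wing: 40 mm ahead of its centre point along its x, same height
- nest_near (a point): the near nest (as seen from the robot) of the fixed low grey curing box: a wing-shaped tapered pocket between ribs 8 mm tall, 3 mm clear of a wing all round, narrow end towards the lever tower; its floor is the box top, 33 mm above the bench. Point: where a seated wing's centre point comes to be. Axes: y from wide to narrow end, x from near to far nest (76 mm apart), z up
- nest_near_tip (a point): where the nose point of a wing seated in that nest comes to be: 40 mm from the nest's point along y, at the narrow end
- nest_far (a point): the far nest (as seen from the robot) of the fixed low grey curing box: a wing-shaped tapered pocket between ribs 8 mm tall, 3 mm clear of a wing all round, narrow end towards the lever tower; its floor is the box top, 33 mm above the bench. Point: where a seated wing's centre point comes to be. Axes: y from wide to narrow end, x from near to far nest (76 mm apart), z up
- nest_far_tip (a point): where the nose point of a wing seated in that nest comes to be: 40 mm from the nest's point along y, at the narrow end
- lever (a joint): travel in m of the spring-return lever: 0 at the top, at rest, growing as it is pressed straight down. Clicks at 0.012, 0.024 and 0.036, hard stop at 0.038. The spring pushes back with 4 N at the top and 8.5 N at the third click, with a ripple of 2 N: hardest 3 mm past the rest and each click, easiest 3 mm before the next. Let go at any click, it springs back to 0
- paddle_top (a point): middle of the top face of the lever's black level paddle (42 x 42 x 9 mm), where to press down; it moves with the lever: 108 mm above the bench at rest, 72 mm at the third click. The paddle sticks out of the robot-side face (24 mm from this point) of the grey lever tower, 62 x 50 mm, top 133 mm above the bench. Three pairs of ridges beside its slot mark its top face's level at the clicks
- needle_file: needle file with a wooden handle, lying on the mat among the wings, 150 mm long, 12 mm thick; origin under it near its middle. A bystander, to be left alone
- paint_jar_a: small capped paint jar, 36 mm across, 45 mm tall; origin at the centre of its underside. A bystander, to be left alone
- paint_jar_b: small capped paint jar, 36 mm across, 45 mm tall; origin at the centre of its underside. A bystander, to be left alone
- sanding_block: cork sanding block 35 x 70 x 24 mm; origin at the centre of its underside. A bystander, to be left alone
- glue_bottle: upright white glue bottle, 36 mm across, 95 mm tall; origin at the centre of its underside. A bystander, to be left alone
- tape_roll: roll of masking tape lying flat, 80 mm across, 19 mm tall; origin at the centre of its underside. A bystander, to be left alone
- flat_brush: brush lying flat, 160 mm long; origin under it near its middle. A bystander, to be left alone
Things that resemble listed ones, but are neither listed nor needed, are in the scene too. Leave any blue look-alike of the part that bears wing_b_center alone.

How it is judged:
By the outcome, as a careful person would: the job done as asked, in the order asked, and still so for the second after the job is handed in, while the arm keeps its last pose, push and grip.
It also fails if it takes over 59 s, if anything falls off the work surface, if the arm or the gripper's body presses on something with over 40 N, if the wrist force passes 120 N, or if a joint passes its speed limit or range.

## Working session

There is one attempt and no reset: what is moved stays moved. The work goes in short steps, Python scripts to look and compute and a tool call to move; the robot and the scene stay as the last step left them, time stands still between calls to the robot, and variables do not carry over. Pictures are saved under pics/ and viewed, at most 10 in all, crops included, and the job is handed in when it is done.

Besides the shell and the picture viewer there is one more tool, called after "Emit:" in YAML: its name, and indented under it one key for each argument. jog_arm: Moves the arm, as the interface text tells. Its arguments: {"type":"object","properties":{"steps":{"type":"array","items":{"type":"array","items":{"type":"array","items":{"type":"number"}}}},"newtons":{"type":"number"}},"required":["steps"]}

```bash
mkdir -p pics
cat > h.py <<'E'
import numpy as np, cv2, pickle
from station import arm, vision
def grab(n, save):
    f=vision.grab_frame(n); cv2.imwrite(f'pics/{save}.png',f['color'][:,:,::-1]); pickle.dump(f,open(f'{save}.pkl','wb')); return f
def cam(f):
    F=240/np.tan(np.radians(f['vfov'])/2); return F,np.array(f['extrinsics'])
def ray(f,u,v,z):
    F,E=cam(f); R=E[:3,:3]; o=-R.T@E[:3,3]; d=R.T@np.array([(u-f['cx'])/F,(v-f['cy'])/F,1]); return o+d*(z-o[2])/d[2]
def proj(f,p):
    F,E=cam(f); c=E[:3,:3]@np.array(p)+E[:3,3]; return np.array([f['cx']+F*c[0]/c[2], f['cy']+F*c[1]/c[2]])
def load(s): return pickle.load(open(f'{s}.pkl','rb'))
E
python3 - <<'E'
from h import *
for n in ['top','scene']:
    f=grab(n,n+'0'); F,E=cam(f); print(n,F,-E[:3,:3].T@E[:3,3],E[:3,:3].round(3).tolist(),f['cx'],f['cy'])
s=arm.get_state(); print({k:np.round(v,3).tolist() for k,v in s.items()})
E
```

```text
top 448.8228911873499 [0.30787018 0.04245973 1.10379528] [[-0.027, -0.999, 0.028], [-0.99, 0.023, -0.141], [0.14, -0.031, -0.99]] 314.4454054815706 244.23996095362682
scene 492.06179520558567 [ 1.25051208 -0.49428636  0.70271228] [[0.551, 0.835, 0.004], [0.459, -0.299, -0.836], [-0.697, 0.463, -0.548]] 331.02895095086546 235.09753838860223
{'t': 0.1, 'q': [-0.831, 0.359, 0.011, -0.0, -1.224, -0.288], 'qd': [0.001, -0.001, 0.003, 0.001, -0.001, -0.001], 'joint_efforts': [-0.005, -58.416, 29.375, 7.016, 0.01, -0.0], 'eef_pos': [0.294, -0.607, 0.226], 'ee_rot': [3.14, -0.0, -2.69], 'force': [-0.128, -0.237, 0.447], 'moment': [-0.006, -0.012, 0.025], 'gripper_force': 0.0, 'width': 0.088}
```

View pics/top0.png

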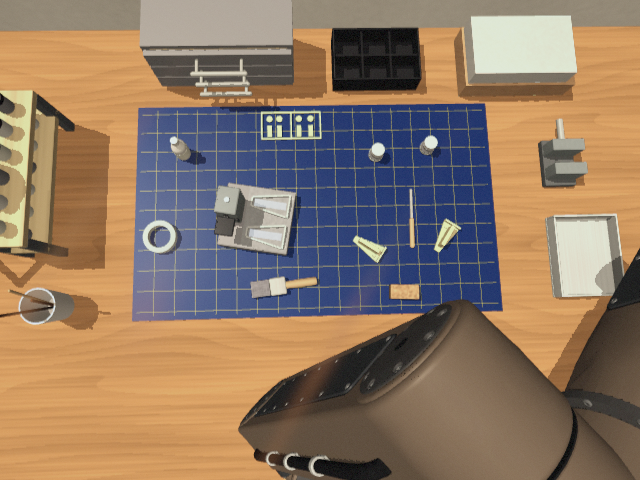

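View pics/scene0.png

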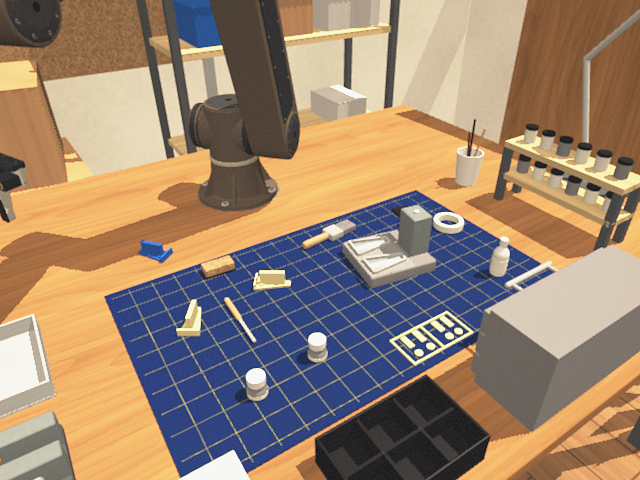

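The top view shows two cream wings, at about (370,249) and (447,236). The box is at (257,219) with its tower at (228,203) on the +y side and the paddle at (224,227). In the scene view the blue look-alike is at (155,250), off the mat, so I'll leave it alone. I'll measure the wings and box by mask next.

Run:
```python
from h import *
f=load('top0'); im=f['color']; hsv=cv2.cvtColor(im,cv2.COLOR_RGB2HSV)
for nm,(u0,v0,u1,v1) in dict(w1=(345,230,395,270),w2=(428,212,470,258)).items():
    m=np.zeros(im.shape[:2],np.uint8); m[v0:v1,u0:u1]=((hsv[v0:v1,u0:u1,0]<45)&(hsv[v0:v1,u0:u1,2]>120))*255
    c=max(cv2.findContours(m,0,2)[0],key=cv2.contourArea); 
    print(nm,cv2.contourArea(c),ray(f,*c.reshape(-1,2).mean(0),.01).round(3), cv2.minAreaRect(c))
for n,(u,v,z) in dict(tower=(228,193,.133),paddle=(224,227,.108),n1=(269,206,.033),n2=(264,236,.033),bl=(217,250,.033),br=(288,256,.033),tr=(298,190,.033)).items(): print(n,ray(f,u,v,z).round(3))
a=cv2.resize(im[170:280,205:315],None,fx=3.6,fy=3.6,interpolation=cv2.INTER_CUBIC)
b=cv2.resize(im[185:295,355-5:465],None,fx=3.6,fy=3.6,interpolation=cv2.INTER_CUBIC)
b=b[:,:404]
cv2.imwrite('pics/crop0.png',np.hstack([a,b])[:,:800,::-1])
```

```text
w1 368.0 [ 0.454 -0.125  0.01 ] ((367.6999816894531, 247.59999084472656), (33.09380340576172, 17.441329956054688), 26.56505012512207)
w2 377.5 [ 0.483 -0.316  0.01 ] ((442.992431640625, 234.32640075683594), (17.875988006591797, 34.27766799926758), 42.51044845581055)
tower [0.564 0.2   0.133]
paddle [0.492 0.213 0.108]
n1 [0.556 0.117 0.033]
n2 [0.482 0.13  0.033]
bl [0.451 0.242 0.033]
br [0.432 0.073 0.033]
tr [0.594 0.046 0.033]
```

View pics/crop0.png

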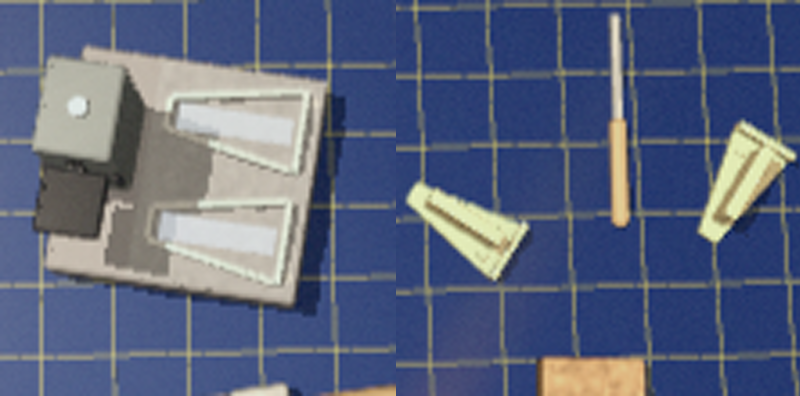

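Wing 1's nose points up-left (about 58° world) and wing 2's points down-left (about 146°). The nests' narrow ends point to the tower (about 81°). The crop confirms that both cream parts are wings. Next I'll move over the wings for a wrist view.

```bash
cat >> h.py <<'E'
def go(p,yawdeg,s=None):
    from scipy.spatial.transform import Rotation as Ro
    s=s or arm.get_state(); R=Ro.from_euler('xyz',s['ee_rot']); T=Ro.from_euler('xyz',[np.pi,0,np.radians(yawdeg)])
    d=R.inv().apply(np.array(p)-s['eef_pos'])/.25; r=(R.inv()*T).as_rotvec(degrees=True)/45
    return d.round(3).tolist(), r.round(3).tolist()
E
python3 -c "
from h import *
print(go([.45,-.22,.27],-122)); print(go([.44,.08,.27],-99))"
```

```text
([-1.235, 1.121, -0.176], [0.002, 0.0, -0.714])
([-1.723, 2.218, -0.174], [0.002, 0.001, -1.225])
```

Emit:
jog_arm:
  steps:
    - [[128,-0.2,0.18,-0.1,0,0,-0.19],[128,-0.35,0.32,-0.176,0,0,-0.38],[128,-0.5,0.46,-0.176,0,0,-0.57],[128,-0.65,0.59,-0.176,0,0,-0.714],[128,-0.8,0.73,-0.176,0,0,-0.714],[128,-0.95,0.86,-0.176,0,0,-0.714],[128,-1,0.9,-0.176,0,0,-0.714],[128,-1,0.9,-0.176,0,0,-0.714]]

```text
t: 0.9
eef_pos: [0.4228, -0.2919, 0.2708]
ee_rot: [-3.141, 0.001, -2.124]
force: [0.1, 0.0, 1.0]
width: 0.0438
gripper_force: 0.0
```

Run:
```python
from h import *
s=arm.get_state(); print(s['t'],s['eef_pos'],s['ee_rot'],np.round(s['q'],2)); print(go([.45,-.22,.27],-122))
f=grab('wrist','w0');F,E=cam(f);print(F,-E[:3,:3].T@E[:3,3],E[:3,:3].round(2).tolist())
for p in ([.454,-.125,.01],[.483,-.316,.01]): print(proj(f,p))
```

```text
0.9 [ 0.42282541 -0.29188881  0.27076337] [-3.14103093e+00  1.05066148e-03 -2.12440298e+00] [-0.22  0.06 -0.27 -0.   -1.24 -0.33]
([-0.302, 0.059, 0.003], [-0.001, 0.001, 0.006])
386.9268301856997 [ 0.37932352 -0.36215896  0.4296085 ] [[-0.85, 0.53, 0.0], [0.5, 0.81, 0.31], [0.16, 0.26, -0.95]]
[367.75492149 326.35454519]
[259.99516848 208.36840592]
```

View pics/w0.png

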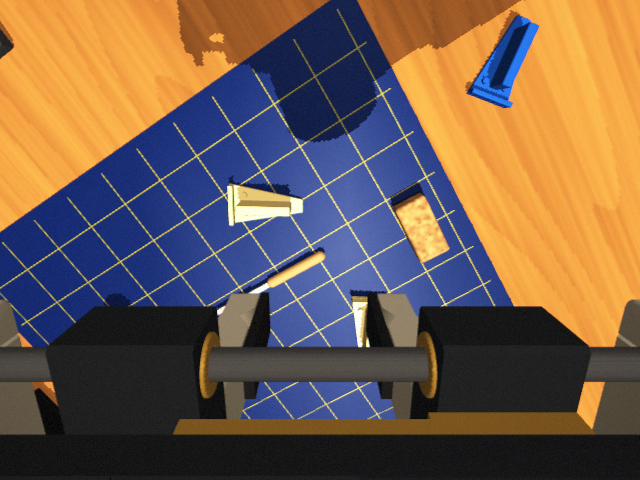

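The wrist view shows wing 2 at (262,203) with its nose right, the file handle at (297,270), the sanding block at (420,228), and the blue look-alike at (505,60). Wing 1 is hidden behind a finger. I'll enlarge wing 2.

Run:
```python
from h import *
f=load('w0'); im=f['color']
cv2.imwrite('pics/cw2.png',cv2.resize(im[170:240,215:315],None,fx=8,fy=8,interpolation=cv2.INTER_CUBIC)[:,:,::-1])
```

```text
(no output)
```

View pics/cw2.png

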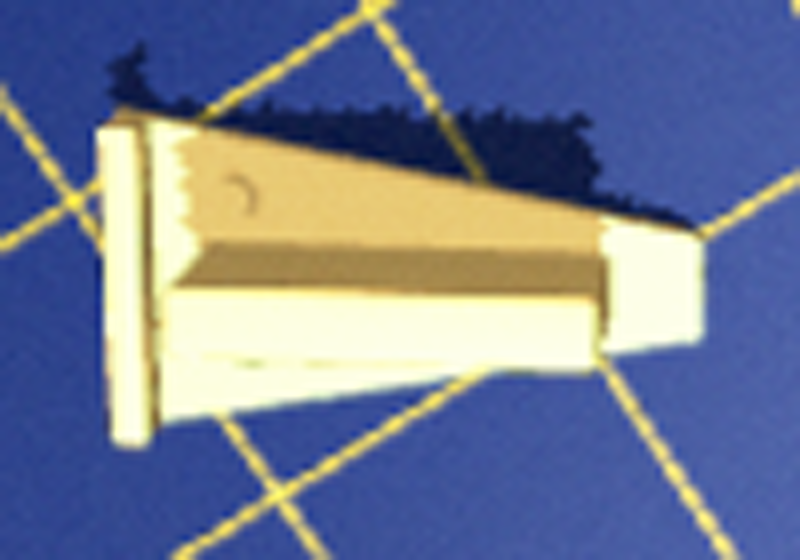

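Crop pixels for wing 2: web top face runs (160,290)–(600,297) and (160,362)–(597,370). The nose plate edge is (705,235)–(700,342) and the flange outer edge (100,125)–(110,445).

Run:
```python
from h import *
f=load('w0'); P=lambda x,y,z: ray(f,215+x/8-.5,170+y/8-.5,z)
wb=[P(160,290,.036),P(160,362,.036),P(600,297,.036),P(597,370,.036)]
n=(P(705,235,.005)+P(700,342,.005))/2; t=(P(100,125,.016)+P(110,445,.016))/2
r=(wb[0]+wb[1])/2; fr=(wb[2]+wb[3])/2
a=lambda v:np.degrees(np.arctan2(v[1],v[0]))
L=lambda v:np.linalg.norm(v[:2])
print('web',L(fr-r),a(fr-r),'width',L(wb[0]-wb[1]),L(wb[2]-wb[3]),(fr+r)/2)
print('body',L(n-t),a(n-t),(n+t)/2,'nosew',L(P(705,235,.005)-P(700,342,.005)),'tailw',L(P(100,125,.016)-P(110,445,.016)))
```

```text
web 0.056969043865011754 147.28722107223314 width 0.009582893086524158 0.009728930613859293 [ 0.47629405 -0.31573301  0.036     ]
body 0.08085241314113088 146.48711212275043 [ 0.47593753 -0.31553075  0.0105    ] nosew 0.015240509105151477 tailw 0.04433790729779963
```

Wing 2's centre is (0.476, −0.316) at yaw 147°, and its web (57×9.7), tail (44) and nose (15) sizes match the given ones. Next I'll look at wing 1 and the box.

```bash
python3 -c "
from h import *
print(go([.47,-.09,.27],-122)); print(go([.54,.22,.27],-99, dict(eef_pos=[.47,-.09,.27],ee_rot=[np.pi,0,np.radians(-122)])))"
```

```text
([-0.793, 0.266, 0.003], [-0.0, 0.001, 0.006])
([-1.2, 0.42, 0.0], [0.0, 0.0, -0.511])
```

Emit:
jog_arm:
  steps:
    - [[128,-0.2,0.06,0,0,0,0],[128,-0.38,0.12,0,0,0,0],[128,-0.56,0.18,0,0,0,0],[128,-0.72,0.24,0,0,0,0],[128,-0.79,0.266,0,0,0,0],[128,-0.79,0.266,0,0,0,0]]

```text
t: 1.55
eef_pos: [0.4699, -0.0916, 0.2703]
ee_rot: [3.141, -0.0, -2.127]
force: [-0.1, 0.1, 0.1]
width: 0.0437
gripper_force: 0.0
```

Run:
```python
from h import *
s=arm.get_state(); print(s['eef_pos'],s['ee_rot']); f=grab('wrist','w1'); print(proj(f,[.454,-.125,.01])); print(go([.54,.22,.27],-99))
```

```text
[ 0.46990398 -0.09161534  0.27034354] [ 3.14125710e+00 -4.42161048e-05 -2.12693843e+00]
[313.62746739 164.82078141]
([-1.21, 0.422, 0.001], [0.001, -0.0, -0.509])
```

Emit:
jog_arm:
  steps:
    - [[128,-0.18,0.06,0,0,0,-0.1],[128,-0.36,0.12,0,0,0,-0.25],[128,-0.54,0.18,0,0,0,-0.4],[128,-0.72,0.25,0,0,0,-0.509],[128,-0.9,0.32,0,0,0,-0.509],[128,-1,0.37,0,0,0,-0.509],[128,-1,0.42,0,0,0,-0.509],[128,-1,0.42,0,0,0,-0.509]]

```text
t: 2.4
eef_pos: [0.5124, 0.1742, 0.27]
ee_rot: [3.14, -0.001, -1.729]
force: [0.0, -0.9, -0.0]
width: 0.0437
gripper_force: 0.0
```

Run:
```python
from h import *
s=arm.get_state(); print(s['eef_pos'],s['ee_rot'],np.round(s['q'],2)); f=grab('wrist','w2')
for p in [[.482,.13,.033],[.556,.117,.033],[.492,.213,.108]]: print(proj(f,p))
g=load('w1')
a=cv2.resize(g['color'][120:215,260:365],None,fx=7,fy=6,interpolation=cv2.INTER_CUBIC)
cv2.imwrite('pics/cw1.png',a[:,:,::-1])
```

```text
[0.51236523 0.17418746 0.26999111] [ 3.14044971e+00 -9.85599021e-04 -1.72912673e+00] [ 0.69  0.11 -0.21 -0.   -1.25 -0.85]
[340.49611674 155.72384351]
[265.43894522 154.53168019]
[347.31605785 259.86081313]
```

View pics/cw1.png

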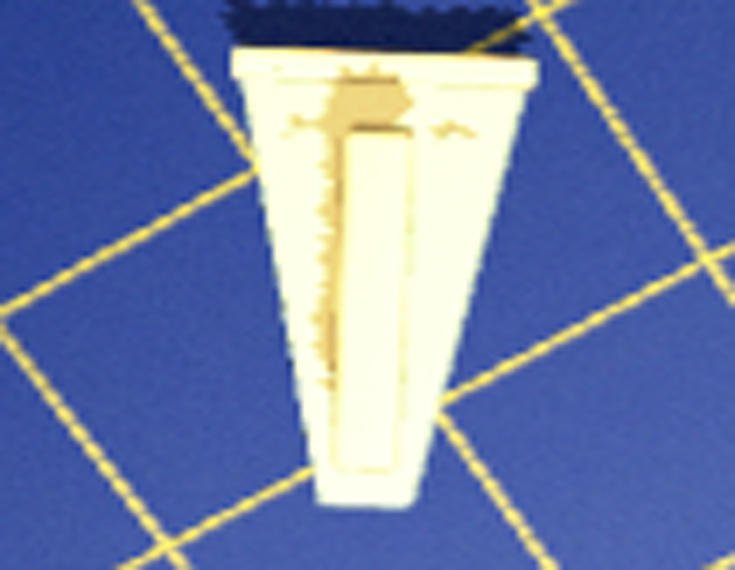

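View pics/w2.png

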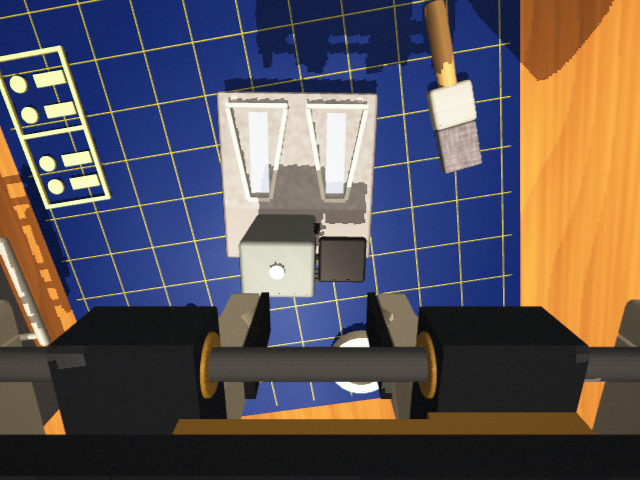

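Wing 1's web top in the crop runs from (348–410,130) to (335–397,470), and its nose edge is (317,505)–(415,507). In the wrist view, the far nest's rib corners are (228,102), (288,104), (248,200) and (269,201). The near nest's are (306,103), (368,105), (322,201) and (345,200). The paddle top spans about (320,238)–(365,281).

Run:
```python
from h import *
a=lambda v:np.degrees(np.arctan2(v[1],v[0]));L=lambda v:np.linalg.norm(v[:2])
g=load('w1'); P=lambda x,y,z: ray(g,260+x/7-.5,120+y/6-.5,z)
r=(P(348,130,.036)+P(410,130,.036))/2; fr=(P(335,470,.036)+P(397,470,.036))/2
n=(P(317,505,.005)+P(415,507,.005))/2; t=(P(235,48,.016)+P(538,60,.016))/2
print('w1 web',L(fr-r),a(fr-r),(r+fr)/2,'body',L(n-t),a(n-t),(n+t)/2,L(P(235,48,.016)-P(538,60,.016)))
f=load('w2'); im=f['color']; V=im.max(2).astype(int); S=im.max(2).astype(int)-im.min(2)
dk=((V<75)&(S<25)).astype(np.uint8)
dk[:, :317]=0; dk[:232]=0; dk[287:]=0; dk[:,372:]=0
c=max(cv2.findContours(dk,0,2)[0],key=cv2.contourArea); x=cv2.minAreaRect(c); print('paddle',x, ray(f,*x[0],.108).round(4),'per px mm',1e3*L(ray(f,300,260,.108)-ray(f,301,260,.108)))
E=[]
for nm,cs in dict(far=((228,102),(288,104),(248,200),(269,201)),near=((306,103),(368,105),(322,201),(345,200))).items():
    q=[ray(f,u,v,.041) for u,v in cs]; t=(q[0]+q[1])/2;n=(q[2]+q[3])/2
    print(nm,'len',L(n-t),a(n-t),'mid',((n+t)/2).round(4),'tailw',L(q[0]-q[1]),'nosew',L(q[2]-q[3]))
for v in range(96,210,8 ): print(v,V[v,222:294:3].tolist())
print([V[v,258] for v in range(94,110)],[V[v,258] for v in range(192,208)])
cv2.imwrite('pics/cb.png',cv2.resize(im[85:290,210:390],None,fx=2.9,fy=2.9,interpolation=cv2.INTER_CUBIC)[:,:,::-1])
```

```text
w1 web 0.05643476089697801 56.01499102020411 [ 0.45587794 -0.12331446  0.036     ] body 0.080796325447674 55.623386606017746 [ 0.45600385 -0.1226579   0.0105    ] 0.04436065067795232
paddle ((340.9999694824219, 259.0), (47.99999237060547, 43.99999237060547), -0.0) [0.4974 0.2113 0.108 ] per px mm 0.8826111372276335
far len 0.09327013195373918 78.54292685763231 mid [0.5616 0.1145 0.041 ] tailw 0.05650803950533506 nosew 0.02131156637585418
near len 0.0923560793604403 79.57227610973112 mid [0.4873 0.1268 0.041 ] tailw 0.05858171287823208 nosew 0.02339044496336354
96 [223, 227, 224, 236, 247, 233, 230, 232, 228, 228, 229, 228, 232, 231, 227, 227, 226, 228, 231, 233, 232, 230, 227, 229]
104 [226, 241, 251, 251, 251, 251, 251, 252, 251, 252, 252, 252, 252, 252, 252, 252, 252, 252, 252, 252, 252, 252, 203, 229]
112 [223, 222, 251, 137, 209, 231, 233, 231, 233, 243, 245, 243, 238, 238, 240, 232, 225, 230, 234, 232, 236, 252, 208, 230]
120 [233, 228, 248, 251, 121, 225, 222, 223, 229, 245, 247, 247, 247, 248, 248, 229, 225, 221, 226, 231, 251, 244, 224, 232]
128 [220, 224, 231, 252, 194, 154,
[... 1122 characters left out ...]
32, 226, 227, 236, 252, 254, 254, 229, 191, 186, 186, 145, 131, 126, 134, 130, 128, 134, 138]
208 [151, 206, 233, 232, 231, 234, 233, 234, 236, 236, 234, 237, 235, 129, 134, 134, 132, 128, 125, 131, 126, 127, 135, 131]
[np.int64(229), np.int64(231), np.int64(232), np.int64(234), np.int64(232), np.int64(231), np.int64(157), np.int64(137), np.int64(136), np.int64(249), np.int64(252), np.int64(252), np.int64(252), np.int64(237), np.int64(227), np.int64(224)] [np.int64(187), np.int64(142), np.int64(138), np.int64(136), np.int64(125), np.int64(142), np.int64(181), np.int64(227), np.int64(229), np.int64(209), np.int64(192), np.int64(236), np.int64(238), np.int64(238), np.int64(237), np.int64(237)]
```

View pics/cb.png

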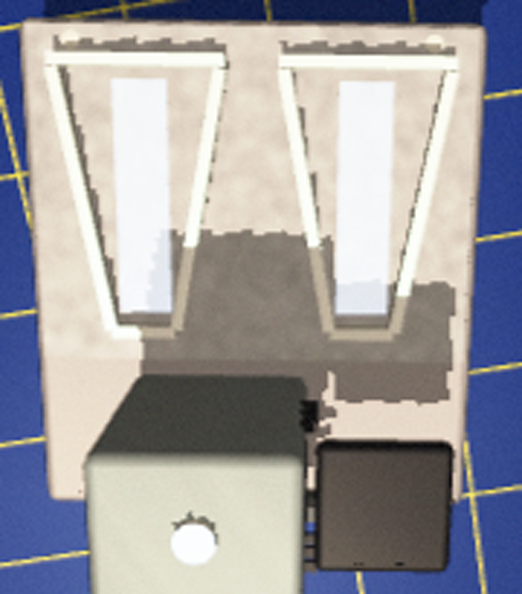

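The box crop shows both nests' ribs, the tower's tail-side base edge at crop row ~375, and the paddle at crop (318,440)–(452,572). I'll cross-check against the top camera and compute the tower clearance.

Run:
```python
from h import *
f=load('top0')
print('top far',ray(f,271.4,203.9,.041),'near',ray(f,266.3,234.4,.041),'pad',ray(f,225,226.4,.108),'w1 web',proj(f,[.456,-.123,.036]),'w2',proj(f,[.476,-.316,.036]))
g=load('w2'); print('pad',ray(g,342.8,259.5,.108)); q=lambda x,y,z:ray(g,210+x/2.9-.5,85+y/2.9-.5,z)
print('tower base',q(220,377,.033),'top edge',q(90,455,.133),q(303,450,.133))
a=q(45,52,.041);b=q(457,57,.041);print('tail line angle',np.degrees(np.arctan2(*(a-b)[1::-1]))+90)
print(go([.51,.05,.20],-122)); 
s=dict(eef_pos=[.51,.05,.20],ee_rot=[np.pi,0,np.radians(-122)]); print(go([.4514,-.1296,.05],-124,s))
print(go([.4514,-.1296,.07],-124))
```

```text
top far [0.55893324 0.11054234 0.041     ] near [0.48451434 0.12370867 0.041     ] pad [0.49360325 0.21070664 0.108     ] w1 web [369.14369852 244.15777437] w2 [447.79142505 234.2231877 ]
pad [0.49589003 0.2120339  0.108     ]
tower base [0.54755933 0.18063548 0.033     ] top edge [0.57497363 0.17450253 0.133     ] [0.51663133 0.18237709 0.133     ]
tail line angle 80.2835220958673
([0.49, -0.068, 0.282], [0.0, -0.001, 0.509])
([0.733, -0.182, 0.6], [0.0, -0.0, 0.044])
([1.236, 0.05, 0.802], [0.0, -0.001, 0.553])
```

Wrist and top views agree within the coarse pixel size. I'll grip each wing at its centre, starting with wing 1 at (.456,−.123), yaw −124.

Run:
```python
from h import *
print(go([.456,-.123,.06],-124))
```

```text
([1.207, 0.036, 0.842], [0.0, -0.001, 0.553])
```

Emit:
jog_arm:
  steps:
    - [[128,0.15,0,0.05,0,0,0.1],[128,0.3,0.01,0.12,0,0,0.25],[128,0.45,0.015,0.2,0,0,0.4],[128,0.6,0.02,0.28,0,0,0.553],[128,0.75,0.025,0.35,0,0,0.553],[128,0.88,0.03,0.4,0,0,0.553],[128,0.97,0.03,0.45,0,0,0.553],[128,0.97,0.03,0.45,0,0,0.553]]

```text
t: 3.25
eef_pos: [0.4648, -0.0674, 0.1567]
ee_rot: [3.14, -0.002, -2.168]
force: [-0.2, 0.3, -0.8]
width: 0.0437
gripper_force: 0.0
```

Run:
```python
from h import *
print(go([.456,-.123,.05],-124)); print(go([.456,-.123,.012],-124))
```

```text
([0.203, -0.097, 0.427], [0.003, -0.002, -0.005])
([0.203, -0.097, 0.579], [0.003, -0.002, -0.005])
```

Emit:
jog_arm:
  steps:
    - [[128,0.12,-0.06,0.1,0,0,0],[128,0.203,-0.097,0.24,0,0,0],[128,0.203,-0.097,0.39,0,0,0],[128,0.203,-0.097,0.39,0,0,0],[128,0.203,-0.097,0.39,0,0,0]]

```text
t: 3.75
eef_pos: [0.4591, -0.1198, 0.0613]
ee_rot: [3.141, -0.001, -2.164]
force: [-0.9, -0.4, -0.3]
width: 0.0438
gripper_force: 0.0
```

Run:
```python
from h import *
s=arm.get_state();print(s['eef_pos']);print(go([.456,-.123,.012],-124)); print(go([.456,-.123,.20],-124))
```

```text
[ 0.45912759 -0.11981785  0.06127997]
([0.017, 0.003, 0.197], [0.0, -0.001, 0.0])
([0.018, 0.003, -0.555], [0.0, -0.001, 0.0])
```

Emit:
jog_arm:
  newtons: 15
  steps:
    - [[128,0.017,0.003,0.1,0,0,0],[128,0.017,0.003,0.19,0,0,0],[128,0.017,0.003,0.197,0,0,0],[255,0.017,0.003,0.197,0,0,0],[255,0.017,0.003,0.197,0,0,0],[255,0.017,0.003,0.197,0,0,0],[255,0.017,0.003,0.197,0,0,0],[255,0.017,0.003,0.197,0,0,0]]

```text
t: 4.55
eef_pos: [0.4564, -0.1222, 0.0119]
ee_rot: [-3.141, 0.001, -2.163]
force: [-0.7, 1.2, 7.8]
width: 0.0102
gripper_force: 15.0
```

Run:
```python
from h import *
s=arm.get_state();print(s['eef_pos'],s['ee_rot'],s['width'],s['gripper_force']);print(go([.561,.1138,.13],-99.6))
```

```text
[ 0.45639755 -0.12223637  0.01187001] [-3.14080697e+00  6.59422444e-04 -2.16343560e+00] 0.01017655084987086 14.99198243021965
([-1.017, 0.18, -0.472], [-0.001, 0.001, -0.541])
```

Emit:
jog_arm:
  steps:
    - [[255,0,0,-0.15,0,0,0],[255,-0.1,0.02,-0.32,0,0,0],[255,-0.25,0.045,-0.47,0,0,-0.1],[255,-0.42,0.075,-0.47,0,0,-0.25],[255,-0.6,0.105,-0.47,0,0,-0.4],[255,-0.78,0.14,-0.47,0,0,-0.541],[255,-0.95,0.17,-0.47,0,0,-0.541],[255,-1,0.18,-0.47,0,0,-0.541]]

```text
t: 5.35
eef_pos: [0.5599, 0.1136, 0.1288]
ee_rot: [-3.141, 0.0, -1.736]
force: [-0.2, -0.3, -0.0]
width: 0.0099
gripper_force: 15.0
```

Run:
```python
from h import *
print(go([.561,.1138,.095],-99.6))
```

```text
([-0.001, -0.004, 0.135], [-0.001, 0.0, 0.003])
```

Emit:
jog_arm:
  steps:
    - [[255,0,-0.004,0.12,0,0,0],[255,0,-0.004,0.2,0,0,0],[255,0,-0.004,0.25,0,0,0],[255,0,-0.004,0.27,0,0,0],[255,0,-0.004,0.27,0,0,0],[255,0,-0.004,0.27,0,0,0]]

```text
t: 5.95
eef_pos: [0.5599, 0.11, 0.0622]
ee_rot: [-3.141, 0.001, -1.739]
force: [0.8, -0.5, 0.7]
width: 0.01
gripper_force: 15.0
```

Run:
```python
from h import *
s=arm.get_state();print(s['eef_pos'],s['ee_rot']);print(go([.561,.1138,.045],-99.6)); f=grab('top','top1'); grab('scene','sc1'); g=grab('wrist','w3')
a=cv2.resize(f['color'][170:270,205:325],None,fx=3.3,fy=3.3,interpolation=cv2.INTER_CUBIC)
b=cv2.resize(g['color'][70:190,200:320],None,fx=3.3,fy=3.3,interpolation=cv2.INTER_CUBIC)[:330]
cv2.imwrite('pics/p1.png',np.hstack([a,b])[:,:,::-1])
```

```text
[0.5599202  0.11003288 0.06219221] [-3.14053558e+00  5.81985784e-04 -1.73876702e+00]
([-0.016, -0.002, 0.069], [-0.001, 0.001, -0.001])
```

Emit:
jog_arm:
  steps:
    - [[255,-0.016,-0.004,0.02,0,0,0],[255,-0.016,-0.004,0.02,0,0,0],[255,-0.016,-0.004,0.02,0,0,0],[255,-0.016,-0.004,0.02,0,0,0]]

```text
t: 6.5
eef_pos: [0.561, 0.1138, 0.0563]
ee_rot: [3.142, -0.0, -1.739]
force: [0.3, -0.3, -0.0]
width: 0.0097
gripper_force: 15.0
```

Run:
```python
from h import *
s=arm.get_state();print(s['eef_pos'],s['ee_rot'],s['force']);print(go([.561,.1138,.045],-99.6)); f=grab('top','top1'); g=grab('wrist','w3')
a=cv2.resize(f['color'][170:270,205:325],None,fx=3.3,fy=3.3,interpolation=cv2.INTER_CUBIC)
b=cv2.resize(g['color'][60:160,200:320],None,fx=3.3,fy=3.3,interpolation=cv2.INTER_CUBIC)[:330]
cv2.imwrite('pics/p1.png',np.hstack([a,b])[:,:,::-1])
```

```text
[0.56100146 0.11381099 0.05630455] [ 3.14155507e+00 -4.60551867e-05 -1.73861869e+00] [ 0.29787011 -0.28498872 -0.01489165]
([0.0, -0.0, 0.045], [0.0, -0.0, -0.0])
```

View pics/p1.png

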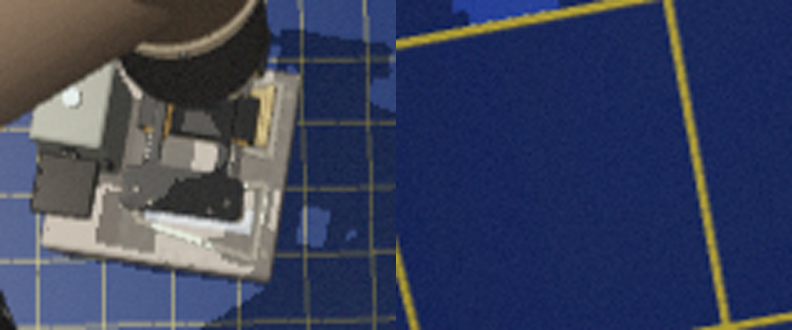

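The wing's tail appears at crop (265,110), inside the far nest's tail rib. I'll lower it while watching the force.

Emit:
jog_arm:
  steps:
    - [[255,0,0,0.015,0,0,0],[255,0,0,0.03,0,0,0],[255,0,0,0.042,0,0,0],[255,0,0,0.045,0,0,0],[255,0,0,0.045,0,0,0],[255,0,0,0.045,0,0,0]]

```text
t: 7.2
eef_pos: [0.5611, 0.1138, 0.0451]
ee_rot: [-3.142, -0.0, -1.739]
force: [0.1, 0.5, -0.4]
width: 0.01
gripper_force: 15.0
```

Emit:
jog_arm:
  steps:
    - [[255,0,0,0.004,0,0,0],[255,0,0,0.006,0,0,0],[255,0,0,0.006,0,0,0]]

```text
t: 7.5
eef_pos: [0.561, 0.1138, 0.0435]
ee_rot: [3.142, 0.0, -1.739]
force: [-0.4, 0.1, -0.1]
width: 0.0104
gripper_force: 15.0
```

Emit:
jog_arm:
  steps:
    - [[255,0,0,0.004,0,0,0],[255,0,0,0.006,0,0,0],[255,0,0,0.006,0,0,0]]

```text
t: 7.8
eef_pos: [0.561, 0.1138, 0.042]
ee_rot: [3.142, -0.0, -1.739]
force: [0.5, -0.0, 0.0]
width: 0.0101
gripper_force: 15.0
```

Run:
```python
from h import *
s=arm.get_state();print(s['eef_pos'],s['force']);f=grab('scene','sc2'); 
for p in ([.561,.1138,.069],[.567,.153,.038]): print(proj(f,p))
```

```text
[0.56097871 0.11379169 0.04200483] [ 0.53481347 -0.02482849  0.03709511]
[386.58896028 249.09021959]
[400.57482108 256.03326236]
```

No contact force at .042. The tips must be above the plate top, so the underside is below the rib tops and the wing is in the pocket. I'll open a little and rise.

Emit:
jog_arm:
  steps:
    - [[215,0,0,0,0,0,0],[190,0,0,0,0,0,0],[180,0,0,0,0,0,0],[160,0,0,-0.03,0,0,0],[128,0,0,-0.12,0,0,0],[128,0,0,-0.3,0,0,0],[128,0,0,-0.48,0,0,0],[128,0,0,-0.52,0,0,0]]

```text
t: 8.65
eef_pos: [0.5637, 0.1147, 0.1784]
ee_rot: [-3.134, 0.004, -1.738]
force: [-0.2, -0.3, -0.8]
width: 0.044
gripper_force: 0.0
```

Run:
```python
from h import *
s=arm.get_state();print(s['eef_pos'],s['force'],s['width']);print(go([.51,.174,.27],-99))
```

```text
[0.56373426 0.11469577 0.17839347] [-0.16940385 -0.34532526 -0.77249583] 0.04399981574156397
([-0.2, 0.249, -0.367], [-0.01, 0.006, -0.013])
```

Next I'll take the same wrist view as before and measure the seated wing.

Emit:
jog_arm:
  steps:
    - [[128,-0.07,0.08,-0.15,0,0,0],[128,-0.14,0.16,-0.28,0,0,0],[128,-0.2,0.249,-0.367,0,0,0],[128,-0.2,0.249,-0.367,0,0,0],[128,-0.2,0.249,-0.367,0,0,0]]

```text
t: 9.15
eef_pos: [0.5077, 0.174, 0.2646]
ee_rot: [-3.141, 0.002, -1.737]
force: [0.6, 0.1, -0.1]
width: 0.0436
gripper_force: 0.0
```

Run:
```python
from h import *
s=arm.get_state();print(s['eef_pos']); f=grab('wrist','w4'); print(go([.476,-.316,.09],-33))
im=f['color']
cv2.imwrite('pics/p2.png',cv2.resize(im[85:225,205:345],None,fx=4.2,fy=4.2,interpolation=cv2.INTER_CUBIC)[:,:,::-1])
```

```text
[0.50767206 0.17396251 0.26461252]
([1.951, -0.202, 0.694], [0.0, 0.0, -1.48])
```

View pics/p2.png

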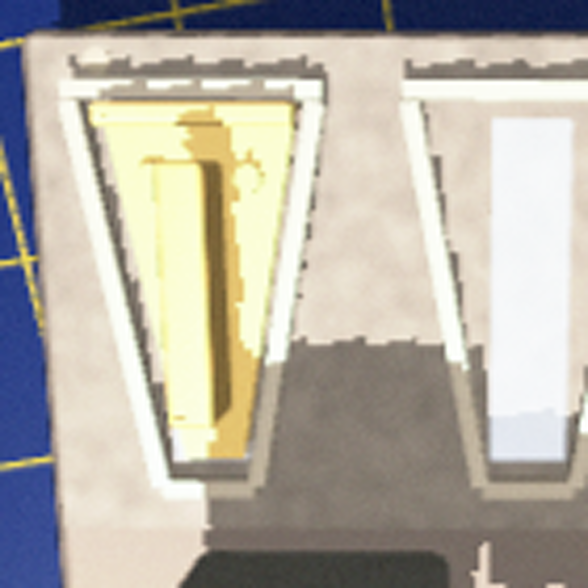

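The wing lies inside the far nest's ribs with its nose toward the tower, tail flange at crop row ~103 and nose at ~458. I'll touch-check its height later. Next is wing 2.

Emit:
jog_arm:
  steps:
    - [[128,0.17,-0.02,0.03,0,0,-0.18],[128,0.36,-0.04,0.06,0,0,-0.36],[128,0.55,-0.06,0.1,0,0,-0.54],[128,0.74,-0.08,0.15,0,0,-0.72],[128,0.92,-0.1,0.2,0,0,-0.9],[128,1,-0.1,0.22,0,0,-1],[128,1,-0.1,0.25,0,0,-1],[128,1,-0.1,0.25,0,0,-1]]

```text
t: 10.0
eef_pos: [0.4896, -0.0785, 0.1993]
ee_rot: [3.138, 0.002, -0.957]
force: [-0.3, 0.1, -0.5]
width: 0.0437
gripper_force: 0.0
```

Run:
```python
from h import *
s=arm.get_state();print(s['eef_pos'],s['q']);print(go([.476,-.316,.09],-33))
f=load('w4');P=lambda x,y,z: ray(f,205+x/4.2-.5,85+y/4.2-.5,z)
r=(P(150,160,.069)+P(205,160,.069))/2;n=(P(165,422,.069)+P(213,422,.069))/2
print('web',np.linalg.norm(r-n),(r+n)/2)
t=(P(90,103,.049)+P(298,103,.049))/2;n=(P(175,458,.038)+P(245,458,.038))/2;print(np.linalg.norm((t-n)[:2]),(t+n)/2)
```

```text
[ 0.48963184 -0.07852413  0.19926865] [ 2.37757188e-01  8.52580192e-02 -4.11212737e-01 -4.95461610e-04
 -1.07815971e+00  3.75973552e-01]
([0.746, 0.59, 0.438], [0.004, 0.003, -0.486])
web 0.05463128059561685 [0.56069259 0.1118029  0.069     ]
0.07999603425549304 [0.56095662 0.11276383 0.0435    ]
```

Emit:
jog_arm:
  steps:
    - [[128,0.12,0.1,0.05,0,0,-0.18],[128,0.27,0.21,0.15,0,0,-0.36],[128,0.42,0.33,0.25,0,0,-0.486],[128,0.57,0.45,0.35,0,0,-0.486],[128,0.7,0.55,0.438,0,0,-0.486],[128,0.746,0.59,0.438,0,0,-0.486],[128,0.746,0.59,0.438,0,0,-0.486],[128,0.746,0.59,0.438,0,0,-0.486]]

```text
t: 10.8
eef_pos: [0.4785, -0.3147, 0.0911]
ee_rot: [3.141, 0.001, -0.573]
force: [0.7, -0.2, 0.3]
width: 0.0435
gripper_force: 0.0
```

Run:
```python
from h import *
s=arm.get_state();print(s['eef_pos']);print(go([.476,-.316,.012],-33))
```

```text
[ 0.47854236 -0.31470521  0.09107272]
([-0.005, 0.01, 0.316], [0.001, 0.002, 0.003])
```

Emit:
jog_arm:
  steps:
    - [[128,-0.005,0.01,0.12,0,0,0.003],[128,-0.005,0.01,0.24,0,0,0.003],[128,-0.005,0.01,0.31,0,0,0.003],[128,-0.005,0.01,0.316,0,0,0.003],[128,-0.005,0.01,0.316,0,0,0.003],[128,-0.005,0.01,0.316,0,0,0.003]]

```text
t: 11.4
eef_pos: [0.4775, -0.3158, 0.0143]
ee_rot: [-3.141, -0.002, -0.573]
force: [0.0, -0.4, -0.1]
width: 0.0432
gripper_force: 0.0
```

Emit:
jog_arm:
  newtons: 15
  steps:
    - [[255,0,0,0,0,0,0],[255,0,0,0,0,0,0],[255,0,0,0,0,0,0],[255,0,0,0,0,0,0],[255,0,0,0,0,0,0],[255,0,0,0,0,0,0]]

```text
t: 12.0
eef_pos: [0.4762, -0.3161, 0.0129]
ee_rot: [3.142, 0.0, -0.574]
force: [-0.6, 0.0, 1.6]
width: 0.0097
gripper_force: 15.0
```

Run:
```python
from h import *
s=arm.get_state();print(s['eef_pos'],s['ee_rot'],s['force']);p=s['eef_pos'].copy() if hasattr(s['eef_pos'],'copy') else np.array(s['eef_pos'])
print(go([.4867,.1262,.13],-99.6))
s2=dict(eef_pos=[.46,-.09,.15],ee_rot=[np.pi,0,np.radians(-65)]);print(go(s2['eef_pos'],-65),go([.4867,.1262,.10],-99.6,s2))
```

```text
[ 0.4761517  -0.31613342  0.01291629] [ 3.14151823e+00  1.11639206e-05 -5.73939455e-01] [-0.64617403  0.04591174  1.57415699]
([-0.925, -1.509, -0.468], [0.0, -0.0, 1.483])
([-0.545, -0.724, -0.548], [0.0, -0.0, 0.714]) ([-0.739, -0.462, 0.2], [-0.0, -0.0, 0.769])
```

Emit:
jog_arm:
  steps:
    - [[255,0,0,-0.15,0,0,0],[255,0,0,-0.33,0,0,0.1],[255,-0.08,-0.11,-0.45,0,0,0.25],[255,-0.2,-0.26,-0.53,0,0,0.4],[255,-0.31,-0.41,-0.548,0,0,0.55],[255,-0.42,-0.56,-0.548,0,0,0.69],[255,-0.52,-0.69,-0.548,0,0,0.714],[255,-0.545,-0.724,-0.548,0,0,0.714]]

```text
t: 12.8
eef_pos: [0.4596, -0.0873, 0.1502]
ee_rot: [-3.14, 0.0, -1.133]
force: [0.7, -0.9, -0.1]
width: 0.0101
gripper_force: 15.0
```

Run:
```python
from h import *
print(arm.get_state()['eef_pos'],go([.4867,.1262,.11],-99.6))
```

```text
[ 0.4595866  -0.08727112  0.15018537] ([-0.727, -0.46, 0.161], [-0.001, 0.001, 0.771])
```

Emit:
jog_arm:
  steps:
    - [[255,-0.14,-0.09,0,0,0,0.17],[255,-0.28,-0.18,0,0,0,0.34],[255,-0.42,-0.27,0.03,0,0,0.5],[255,-0.57,-0.36,0.08,0,0,0.67],[255,-0.7,-0.44,0.13,0,0,0.771],[255,-0.727,-0.46,0.161,0,0,0.771],[255,-0.727,-0.46,0.161,0,0,0.771],[255,-0.727,-0.46,0.161,0,0,0.771]]

```text
t: 13.6
eef_pos: [0.4872, 0.1225, 0.1094]
ee_rot: [3.141, -0.001, -1.739]
force: [-0.6, 0.1, 0.7]
width: 0.0099
gripper_force: 15.0
```

Run:
```python
from h import *
print(arm.get_state()['eef_pos'],go([.4867,.1262,.057],-99.6))
```

```text
[0.48723221 0.12245609 0.10935116] ([-0.015, 0.004, 0.209], [0.001, -0.001, -0.001])
```

Emit:
jog_arm:
  steps:
    - [[255,-0.008,0.004,0.1,0,0,0],[255,-0.008,0.004,0.19,0,0,0],[255,-0.008,0.004,0.209,0,0,0],[255,-0.008,0.004,0.209,0,0,0],[255,-0.008,0.004,0.209,0,0,0]]

```text
t: 14.1
eef_pos: [0.4876, 0.1251, 0.0584]
ee_rot: [-3.14, 0.001, -1.741]
force: [-0.3, 1.2, 0.2]
width: 0.0102
gripper_force: 15.0
```

Emit:
jog_arm:
  steps:
    - [[255,0,0,0,0,0,0],[255,0,0,0,0,0,0]]

```text
t: 14.3
eef_pos: [0.4874, 0.1256, 0.0582]
ee_rot: [-3.14, 0.001, -1.74]
force: [-0.7, 0.7, -0.8]
width: 0.0104
gripper_force: 15.0
```

Run:
```python
from h import *
print(arm.get_state()['eef_pos'],go([.4867,.1262,.057],-99.6))
```

```text
[0.48735132 0.12557299 0.05823454] ([-0.002, 0.003, 0.005], [-0.002, 0.001, -0.002])
```

Aligned to under 1 mm, so I'll lower it.

Emit:
jog_arm:
  steps:
    - [[255,-0.002,0.003,0.02,0,0,0],[255,-0.002,0.003,0.035,0,0,0],[255,-0.002,0.003,0.048,0,0,0],[255,-0.002,0.003,0.055,0,0,0],[255,-0.002,0.003,0.058,0,0,0],[255,-0.002,0.003,0.058,0,0,0]]

```text
t: 14.9
eef_pos: [0.486, 0.1259, 0.0429]
ee_rot: [3.141, -0.0, -1.74]
force: [-1.2, -0.1, 3.4]
width: 0.01
gripper_force: 15.0
```

Light contact on the floor at the expected depth. I'll release it.

Emit:
jog_arm:
  steps:
    - [[215,0,0,0,0,0,0],[190,0,0,0,0,0,0],[180,0,0,0,0,0,0],[160,0,0,-0.03,0,0,0],[128,0,0,-0.12,0,0,0],[128,0,0,-0.3,0,0,0],[128,0,0,-0.48,0,0,0],[128,0,0,-0.5,0,0,0]]

```text
t: 15.7
eef_pos: [0.4891, 0.1274, 0.1742]
ee_rot: [-3.134, 0.006, -1.739]
force: [-0.3, 0.9, -0.6]
width: 0.0435
gripper_force: 0.0
```

Run:
```python
from h import *
s=arm.get_state();print(s['eef_pos'],s['width'],go([.51,.174,.27],-99))
```

```text
[0.48913857 0.12737794 0.17415974] 0.04351769145641746 ([-0.2, -0.054, -0.382], [-0.01, 0.007, -0.014])
```

Emit:
jog_arm:
  steps:
    - [[255,-0.07,-0.02,-0.15,0,0,0],[255,-0.14,-0.04,-0.3,0,0,0],[255,-0.2,-0.054,-0.382,0,0,0],[255,-0.2,-0.054,-0.382,0,0,0],[255,-0.2,-0.054,-0.382,0,0,0]]

```text
t: 16.2
eef_pos: [0.5076, 0.1731, 0.2634]
ee_rot: [3.141, 0.001, -1.74]
force: [-0.0, -0.1, -0.9]
width: 0.009
gripper_force: 0.0
```

Run:
```python
from h import *
s=arm.get_state();print(s['eef_pos'],s['ee_rot'])
f=grab('wrist','w5'); b=f['color'].astype(int); hsv=cv2.cvtColor(f['color'],cv2.COLOR_RGB2HSV)
def meas(f,c):
    hsv=cv2.cvtColor(f['color'],cv2.COLOR_RGB2HSV)
    u,v=proj(f,[*c,.05]).astype(int); m=((hsv[...,1]>45)&(hsv[...,0]<40)&(hsv[...,2]>60)).astype(np.uint8)
    k=np.zeros_like(m); k[v-60:v+60,u-36:u+36]=m[v-60:v+60,u-36:u+36]; k=cv2.morphologyEx(k,cv2.MORPH_CLOSE,np.ones((5,5)))
    q=max(cv2.findContours(k,0,2)[0],key=cv2.contourArea); p=cv2.approxPolyDP(q,5,True).reshape(-1,2)
    print(cv2.contourArea(q),p.tolist(), proj(f,[*(np.array(c)),.033]).round(1)); 
    t=q[q[:,0,1]<=q[:,0,1].min()+3][:,0].mean(0); n=q[q[:,0,1]>=q[:,0,1].max()-2][:,0].mean(0)
    T=ray(f,*t,.049);N=ray(f,*n,.038);d=N-T;print('len',np.linalg.norm(d[:2]),'ang',np.degrees(np.arctan2(d[1],d[0])),(T+N)/2)
for c in ([.561,.1138],[.4865,.1262]): meas(f,c)
print('target', go([.561,.1138,.085],-99.6))
```

```text
[0.5076373  0.1731274  0.26335231] [ 3.14146297e+00  5.49219897e-04 -1.74001953e+00]
2535.0 [[226, 110], [226, 121], [247, 118], [237, 124], [242, 186], [254, 189], [248, 200], [265, 204], [273, 179], [267, 162], [275, 111]] [254.1 154.8]
len 0.09046721395462959 ang 82.21333184659916 [0.55923519 0.11705971 0.0435    ]
1709.5 [[356, 112], [308, 114], [329, 119], [328, 126], [317, 127], [326, 131], [326, 178], [319, 169], [312, 176], [325, 205], [343, 200], [337, 180], [346, 124], [340, 119], [356, 118]] [330.9 154.5]
len 0.0885862841072754 ang 84.85318077275048 [0.48807484 0.13002244 0.0435    ]
target ([0.195, -0.253, 0.71], [0.001, -0.001, -0.003])
```

Emit:
jog_arm:
  steps:
    - [[255,0.12,-0.15,0.1,0,0,0],[255,0.195,-0.253,0.25,0,0,0],[255,0.195,-0.253,0.42,0,0,0],[255,0.195,-0.253,0.58,0,0,0],[255,0.195,-0.253,0.71,0,0,0],[255,0.195,-0.253,0.73,0,0,0],[255,0.195,-0.253,0.74,0,0,0],[255,0.195,-0.253,0.74,0,0,0]]

```text
t: 17.05
eef_pos: [0.5627, 0.1145, 0.0794]
ee_rot: [-3.14, 0.0, -1.74]
force: [0.3, 0.2, 0.0]
width: 0.0005
gripper_force: 0.0
```

Emit:
jog_arm:
  steps:
    - [[255,0,0,0.008,0,0,0],[255,0,0,0.016,0,0,0],[255,0,0,0.024,0,0,0],[255,0,0,0.024,0,0,0]]

```text
t: 17.45
eef_pos: [0.562, 0.1143, 0.0725]
ee_rot: [-3.141, 0.0, -1.74]
force: [0.5, -0.6, -0.3]
width: 0.0002
gripper_force: 0.0
```

Emit:
jog_arm:
  steps:
    - [[255,0,0,0.008,0,0,0],[255,0,0,0.012,0,0,0],[255,0,0,0.014,0,0,0],[255,0,0,0.014,0,0,0]]

```text
t: 17.85
eef_pos: [0.5622, 0.1143, 0.0694]
ee_rot: [-3.141, -0.0, -1.74]
force: [-2.4, -0.2, 6.3]
width: 0.0005
gripper_force: 2.9
```

Contact at .069, as expected, so the far wing is seated. Same check on the near wing.

```bash
python3 -c "
from h import *
s=arm.get_state();print(go([.4865,.126,.074],-99.6))"
```

```text
([0.005, 0.306, -0.019], [-0.0, -0.0, -0.002])
```

Emit:
jog_arm:
  steps:
    - [[255,0,0,-0.06,0,0,0],[255,0,0.12,-0.08,0,0,0],[255,0.005,0.28,-0.08,0,0,0],[255,0.005,0.306,-0.05,0,0,0],[255,0.005,0.306,-0.019,0,0,0],[255,0.005,0.306,-0.01,0,0,0],[255,0.005,0.306,0,0,0,0],[255,0.005,0.306,0,0,0,0]]

```text
t: 18.65
eef_pos: [0.4877, 0.126, 0.0694]
ee_rot: [-3.141, -0.0, -1.74]
force: [-3.5, -0.4, 10.6]
width: 0.0003
gripper_force: 5.3
```

```bash
python3 -c "
from h import *
s=arm.get_state();print(s['eef_pos'],s['force'],go([.4865,.126,.068],-99.6))"
```

```text
[0.48765699 0.12601536 0.06938545] [-3.54159933 -0.44756352 10.61359731] ([0.001, 0.005, 0.006], [-0.001, -0.0, -0.002])
```

Both webs top out at .069, so both wings are fully down. Now the lever.

```bash
python3 -c "
from h import *
s=arm.get_state();print(go([.4895,.2128,.125],-99.6))"
```

```text
([-0.343, 0.051, -0.223], [-0.001, -0.0, -0.002])
```

Emit:
jog_arm:
  steps:
    - [[255,0,0,-0.12,0,0,0],[255,0,0,-0.26,0,0,0],[255,-0.12,0.02,-0.3,0,0,0],[255,-0.27,0.04,-0.3,0,0,0],[255,-0.343,0.051,-0.26,0,0,0],[255,-0.343,0.051,-0.223,0,0,0],[255,-0.343,0.051,-0.223,0,0,0],[255,-0.343,0.051,-0.223,0,0,0]]

```text
t: 19.45
eef_pos: [0.4881, 0.2115, 0.1237]
ee_rot: [3.14, -0.002, -1.741]
force: [0.3, -0.1, -0.1]
width: 0.0006
gripper_force: 0.0
```

```bash
python3 -c "
from h import *
s=arm.get_state();print(s['eef_pos'],go([.4895,.2128,.110],-99.6))"
```

```text
[0.48808437 0.21150222 0.12365498] ([-0.006, -0.005, 0.055], [0.002, -0.003, -0.003])
```

Emit:
jog_arm:
  steps:
    - [[255,-0.005,-0.005,0.04,0,0,0],[255,-0.005,-0.005,0.06,0,0,0],[255,-0.005,-0.005,0.08,0,0,0],[255,-0.005,-0.005,0.1,0,0,0],[255,-0.005,-0.005,0.12,0,0,0],[255,-0.005,-0.005,0.14,0,0,0],[255,-0.005,-0.005,0.155,0,0,0],[255,-0.005,-0.005,0.155,0,0,0]]

```text
t: 20.25
eef_pos: [0.4898, 0.2131, 0.0855]
ee_rot: [3.142, -0.001, -1.74]
force: [-0.3, -3.2, 5.7]
width: 0.0007
gripper_force: 2.5
```

```bash
python3 -c "
from h import *
s=arm.get_state();print(s['eef_pos'],s['force'],go([.4895,.2128,.072],-99.6))"
```

```text
[0.48978532 0.21310053 0.08552382] [-0.3159629  -3.2050784   5.74163409] ([0.001, 0.001, 0.054], [0.0, -0.001, -0.002])
```

Emit:
jog_arm:
  steps:
    - [[255,0,0,0.015,0,0,0],[255,0,0,0.03,0,0,0],[255,0,0,0.045,0,0,0],[255,0,0,0.054,0,0,0],[255,0,0,0.055,0,0,0],[255,0,0,0.055,0,0,0],[255,0,0,0.055,0,0,0]]

```text
t: 20.95
eef_pos: [0.4898, 0.2133, 0.0725]
ee_rot: [-3.141, -0.0, -1.74]
force: [-0.8, -3.7, 7.7]
width: 0.0003
gripper_force: 3.7
```

Emit:
jog_arm:
  steps:
    - [[255,0,0,0.004,0,0,0],[255,0,0,0.005,0,0,0],[255,0,0,0.005,0,0,0],[255,0,0,0.005,0,0,0]]

```text
t: 21.35
eef_pos: [0.4899, 0.2132, 0.0714]
ee_rot: [-3.141, -0.0, -1.74]
force: [-1.1, -4.3, 8.8]
width: 0.0005
gripper_force: 4.5
```

Emit:
jog_arm:
  steps:
    - [[255,0,0,0.002,0,0,0],[255,0,0,0.002,0,0,0],[255,0,0,0.002,0,0,0],[255,0,0,0.002,0,0,0]]

```text
t: 21.75
eef_pos: [0.4899, 0.2132, 0.0714]
ee_rot: [-3.141, -0.0, -1.74]
force: [-3.2, -4.9, 13.6]
width: 0.0002
gripper_force: 6.7
```

Run:
```python
from h import *
a=load('top0'); f=grab('top','top9'); g=grab('scene','sc9'); s0=load('scene0')
d=cv2.absdiff(s0['color'],g['color']).max(2)
# bystanders: mean change near file, jars, block, bottle, tape, brush, blue part in scene view
for n,(u,v) in dict(file=(240,320),jar1=(317,347),jar2=(257,384),block=(218,267),bottle=(499,260),tape=(448,223),brush=(330,235),blue=(155,250)).items(): print(n,d[v-10:v+10,u-10:u+10].mean().round(1))
s=arm.get_state(); print(s['eef_pos'],s['force'],s['t'])
```

```text
file 6.0
jar1 5.0
jar2 4.5
block 6.6
bottle 7.2
tape 6.0
brush 50.8
blue 19.1
[0.4898644  0.21325422 0.07136644] [-3.73364791 -4.25473362 13.10822275] 21.85
```

Force rose 5 N with no travel, so there is a hard contact. I need to tell the lever stop from the gripper body touching the white knob on the tower top.

Run:
```python
from h import *
s=arm.get_state(); print(s['eef_pos'],s['force'],s['moment'],s['gripper_force'])
f=load('w2');u,v=277,272
for z in (.133,.14): print('knob',ray(f,u,v,z))
f=load('top0'); print(ray(f,227.5,199,.138))
```

```text
[0.4898644  0.21325422 0.07136644] [-3.73364791 -4.25473362 13.10822275] [-1.72253866  1.208732   -0.04103398] 6.674420747431213
knob [0.55111627 0.20501782 0.133     ]
knob [0.54990034 0.20236339 0.14      ]
[0.54896503 0.20025192 0.138     ]
```

Emit:
jog_arm:
  steps:
    - [[255,0,0,-0.006,0,0,0],[255,0,0,-0.006,0,0,0],[255,0,0,-0.006,0,0,0]]

```text
t: 22.15
eef_pos: [0.4899, 0.2133, 0.0724]
ee_rot: [-3.141, -0.0, -1.74]
force: [-0.6, -3.3, 8.5]
width: 0.0005
gripper_force: 4.0
```

Run:
```python
from h import *
s=arm.get_state(); print(s['eef_pos'],s['force'],s['moment'],s['gripper_force'])
```

```text
[0.48985507 0.21325427 0.0723965 ] [-0.57638214 -3.34769371  8.48415304] [-1.48028574  0.45545004 -0.08706359] 3.952491157924669
```

The moment reading doesn't settle it. I'll lift, turn the gripper 90° so its body clears the knob at (.55,.20), and press again.

Emit:
jog_arm:
  steps:
    - [[255,0,0,-0.06,0,0,0],[255,0,0,-0.15,0,0,0],[255,0,0,-0.25,0,0,-0.1],[255,0,0,-0.25,0,0,-0.28],[255,0,0,-0.25,0,0,-0.46],[255,0,0,-0.25,0,0,-0.64],[255,0,0,-0.25,0,0,-0.82],[255,0,0,-0.25,0,0,-1]]

```text
t: 22.95
eef_pos: [0.4897, 0.214, 0.1341]
ee_rot: [-3.141, 0.001, -0.949]
force: [0.0, 0.4, -0.7]
width: 0.0003
gripper_force: 0.0
```

Emit:
jog_arm:
  steps:
    - [[255,0,0,0,0,0,-0.18],[255,0,0,0,0,0,-0.36],[255,0,0,0,0,0,-0.54],[255,0,0,0,0,0,-0.72],[255,0,0,0,0,0,-0.9],[255,0,0,0,0,0,-1],[255,0,0,0,0,0,-1],[255,0,0,0,0,0,-1]]

```text
t: 23.75
eef_pos: [0.4897, 0.2138, 0.1341]
ee_rot: [-3.141, 0.0, -0.172]
force: [-0.1, 1.2, 0.1]
width: 0.0006
gripper_force: 0.0
```

Run:
```python
from h import *
s=arm.get_state(); print(s['eef_pos'],s['ee_rot'],s['force'],s['moment']); print(go([.4895,.2125,.085],-9.6))
```

```text
[0.48968884 0.21382862 0.13413501] [-3.14136599e+00  1.73886995e-04 -1.71978743e-01] [-0.07483206  1.15929055  0.1046955 ] [-0.03388559  0.20983297  0.02424899]
([0.0, 0.005, 0.197], [-0.0, 0.0, -0.006])
```

Emit:
jog_arm:
  steps:
    - [[255,0,0.005,0.05,0,0,0],[255,0,0.005,0.09,0,0,0],[255,0,0.005,0.12,0,0,0],[255,0,0.005,0.145,0,0,0],[255,0,0.005,0.17,0,0,0],[255,0,0.005,0.195,0,0,0],[255,0,0.005,0.22,0,0,0],[255,0,0.005,0.235,0,0,0]]

```text
t: 24.55
eef_pos: [0.4891, 0.2121, 0.075]
ee_rot: [3.141, 0.001, -0.17]
force: [-4.0, 0.2, 5.8]
width: 0.0002
gripper_force: 3.0
```

Emit:
jog_arm:
  steps:
    - [[255,0,0,0.008,0,0,0],[255,0,0,0.012,0,0,0],[255,0,0,0.012,0,0,0],[255,0,0,0.012,0,0,0],[255,0,0,0.012,0,0,0]]

```text
t: 25.05
eef_pos: [0.4891, 0.2121, 0.0725]
ee_rot: [3.141, 0.001, -0.17]
force: [-3.9, -0.2, 8.1]
width: 0.0003
gripper_force: 3.7
```

Emit:
jog_arm:
  steps:
    - [[255,0,0,0.002,0,0,0],[255,0,0,0.004,0,0,0],[255,0,0,0.004,0,0,0],[255,0,0,0.004,0,0,0]]

```text
t: 25.45
eef_pos: [0.4891, 0.2121, 0.0716]
ee_rot: [3.141, 0.001, -0.17]
force: [-4.9, -0.9, 7.7]
width: 0.0007
gripper_force: 4.2
```

Emit:
jog_arm:
  steps:
    - [[255,0,0,0.002,0,0,0],[255,0,0,0.002,0,0,0],[255,0,0,0.002,0,0,0],[255,0,0,0.002,0,0,0]]

```text
t: 25.85
eef_pos: [0.4891, 0.2121, 0.0711]
ee_rot: [3.141, 0.001, -0.17]
force: [-4.9, -0.8, 8.6]
width: 0.0003
gripper_force: 4.5
```

Past the earlier block with no force jump, so that was the knob. A little more, to find where the stop is.

Emit:
jog_arm:
  steps:
    - [[255,0,0,0.002,0,0,0],[255,0,0,0.002,0,0,0],[255,0,0,0.002,0,0,0],[255,0,0,0.002,0,0,0]]

```text
t: 26.25
eef_pos: [0.4891, 0.2121, 0.0707]
ee_rot: [3.141, 0.001, -0.17]
force: [-5.2, -0.9, 10.5]
width: 0.0003
gripper_force: 4.7
```

Run:
```python
from h import *
s=arm.get_state(); print(s['eef_pos'],s['force']); print(arm.job_done())
```

```text
[0.4891255  0.21209519 0.07070089] [-5.24131831 -0.86829244 10.5199306 ]
the job is handed in; nothing more can be done
None
```

Both wings are in their nests, noses to the tower; touching each web top gave 69 mm, the fully seated height. I handed the job in still holding the lever at about 37 mm of travel, past the third click, after one earlier press bumped what was probably the tower's top knob (about 5 N) and I let the lever up, turned the gripper and pressed again.

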